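# Clear the scraps into the caddy and snap it shut

### The job

Clear every scrap on the plank (walnut shells, cork stubs, paper balls) into the white scrap caddy: press the red thumb lever at its back down so that the lid tips up and stays open, then put the scraps in. Swing the lid shut again and press each of the four orange snap tabs round its rim until all have snapped fully down. Do not shift or topple the egg cup, salt shaker, cup, tin, spoon or jar.

Things in the scene. Friction and masses are not known exactly. Their poses are not given: they have to be found in the camera images.
- caddy: White scrap caddy, an open-topped box fixed to the plank, outside 130 (x) x 150 (y) x 92 mm high, walls 4 mm. Origin: centre of its underside. Its +x points to its back (the hinge and the lever), -x to its front, +y to its left tab's side; z up.
- lid (a joint): Angle of the grey lid, rad: 0 shut, 1.35 fully open (front edge up). Hinge along the caddy's y at x = 70, z = 94 mm in the caddy's frame; a 5 mm plate reaching 138 mm forward of it, 154 wide, outer face 5 mm above the hinge line when shut. Stiff: it stays at whatever angle it is left. To close it, push its outer (back) face near the front edge forward, then down, 1 to 2 N, right home.
- lever_press (a point): Where to press the red thumb lever: on its top face, 45 mm from the hinge, mid-width; moves with it. The lever, one piece with the lid, is a plate 60 mm wide (y), 55 long, 5 thick, rising backwards from the hinge at 0.7 rad above level (lid shut) to 0.65 below (fully open): the point goes straight down some 55 mm. Free air below. Pressing takes about 5 N and tips the lid's front up.
- tab_front_left (a joint): Angle of the orange snap tab on the lid's front edge, 42 mm towards the caddy's +y, rad: 0 sticking up and out at 0.5 rad above level (loose), 0.8 snapped fully down to its stop (0.3 rad below level). A flap 28 mm long, 26 wide, 5 thick, hinged at the lid's edge. Stiff: it stays at whatever angle it is left, and takes about 2 N to move.
- tab_front_left_press (a point): Where to press this tab: on its top face, 20 mm out from its hinge, mid-width; moves with the tab. With the lid shut it goes straight down about 15 mm from loose to fully down.
- tab_front_right (a joint): Angle of the orange snap tab on the lid's front edge, 42 mm towards the caddy's -y, rad: 0 sticking up and out at 0.5 rad above level (loose), 0.8 snapped fully down to its stop (0.3 rad below level). A flap 28 mm long, 26 wide, 5 thick, hinged at the lid's edge. Stiff: it stays at whatever angle it is left, and takes about 2 N to move.
- tab_front_right_press (a point): Where to press this tab: on its top face, 20 mm out from its hinge, mid-width; moves with the tab. With the lid shut it goes straight down about 15 mm from loose to fully down.
- tab_left (a joint): Angle of the orange snap tab on the lid's +y edge, 75 mm forward of the lid hinge, rad: 0 sticking up and out at 0.5 rad above level (loose), 0.8 snapped fully down to its stop (0.3 rad below level). A flap 28 mm long, 26 wide, 5 thick, hinged at the lid's edge. Stiff: it stays at whatever angle it is left, and takes about 2 N to move.
- tab_left_press (a point): Where to press this tab: on its top face, 20 mm out from its hinge, mid-width; moves with the tab. With the lid shut it goes straight down about 15 mm from loose to fully down.
- tab_right (a joint): Angle of the orange snap tab on the lid's -y edge, 75 mm forward of the lid hinge, rad: 0 sticking up and out at 0.5 rad above level (loose), 0.8 snapped fully down to its stop (0.3 rad below level). A flap 28 mm long, 26 wide, 5 thick, hinged at the lid's edge. Stiff: it stays at whatever angle it is left, and takes about 2 N to move.
- tab_right_press (a point): Where to press this tab: on its top face, 20 mm out from its hinge, mid-width; moves with the tab. With the lid shut it goes straight down about 15 mm from loose to fully down.
- walnut1_mid (a point): Brown half walnut shell, round dome 36 mm across, 24 mm high, lying flat side down; 14 g. Point: its centre, half-way up, 12 mm above its flat side. May be absent.
- cork1_mid (a point): Cork stub, cylinder 24 mm across, 28 mm high, standing; 12 g. Point: its centre. z is its axis. May be absent.
- paper1_mid (a point): Crumpled hard ball of white paper, roughly a block 30 x 30 x 28 mm; 12 g. Point: its centre; axes along the block's sides. May be absent.
- walnut2_mid (a point): Brown half walnut shell, round dome 36 mm across, 24 mm high, lying flat side down; 14 g. Point: its centre, half-way up, 12 mm above its flat side. May be absent.
- cork2_mid (a point): Cork stub, cylinder 24 mm across, 28 mm high, standing; 12 g. Point: its centre. z is its axis. May be absent.
- paper2_mid (a point): Crumpled hard ball of white paper, roughly a block 30 x 30 x 28 mm; 12 g. Point: its centre; axes along the block's sides. May be absent.
- egg_cup: White ceramic egg cup, 46 mm across, 55 mm high, among the scraps; not to be moved. Origin: centre of its underside.
- salt_shaker: Glass salt shaker with a steel top, 36 mm across, 62 mm high, among the scraps; not to be moved. Origin: centre of its underside.
- blue_cup: Blue plastic cup, 76 mm across, 90 mm high; bystander. Origin: centre of its underside.
- tin_box: Round tin box with a green twist cap, 87 mm across, 68 mm high; bystander. Origin: centre of its underside.
- teaspoon: Steel teaspoon, 140 mm long, along its own x; bystander. Origin: centre of its underside.
- jam_jar: Jam jar with a red cap, 66 mm across, 90 mm high; bystander. Origin: centre of its underside.
There are look-alikes about, which are no part of the job. What is shaped like the part that bears walnut1_mid but turquoise or yellow is not meant.

How it is judged:
By the outcome, as a careful person would: the job done as asked, in the order asked, and still so for the second after the job is handed in, with the robot touching nothing.
Of walnut1, walnut2, cork1, cork2, paper1, paper2 only 4 to 6 are there at a start; the rules pass over those that are not, and their reading is None.
At some moment in a run one of walnut1, walnut2, cork1, cork2, paper1, paper2 may be knocked a few centimetres aside while the robot is not near it.
Once in a run the grip may slacken for a moment while it holds something.
It also fails if it takes over 210 s, if anything falls off the work surface, if the arm or the gripper's body presses on something with over 40 N, if the wrist force passes 120 N, or if a joint passes its speed limit or range.

### The arm

A 6-joint arm with a two-finger parallel gripper is mounted at the origin on the work surface. World frame = base frame: x ahead of the robot, y to its left, z up, the work surface at z = 0. Lengths are in mm, angles in rad, forces in N, time in s.
With the tool pointing down it reaches from about 350 to 850 mm from the base axis. Payload 8.1 kg.
Tool frame: the origin (TCP) lies on the centre line of the jaws, within the pads' length; the fingertips stand 8 mm ahead of it and the grasp point (between the pads) lies 11 mm behind it (robot.tcp_to_tips is the z of the fingertips in the tool frame, in mm); z points along the fingers, y is the direction in which the jaws open and shut (so a half turn about z gives the same grasp; the last joint's range is limited). The gripper opens to 85 mm and grips with 20 to 120 N. Pads are 22 mm wide; open, the fingers measure 114 mm over their backs; the gripper's body (76 mm by 85 mm) begins 54 mm behind the grasp point. The pads swing forward as they close: fully open they stand 13 mm farther back than shut.
Start: joints at [-1.24, 0.13, 1.488, -0, 1.523, -0.085], TCP at [242.373, -548.872, 239.292] pointing down, gripper open.
Joint ranges: [-2.96, 2.96], [-0.89, 2.26], [0.02, 2.5], [-1.34, 4.48], [0, 2.73], [-2.66, 2.66]. Speed limits (rad/s): [2.39, 2.39, 2.79, 3.14, 3.14, 3.14].

### API

Orientations are given as a rotation vector (axis times angle).
In Python, from station import robot gives the robot as it stands.
- The arm moves only by the tool carry_out, never from a script. Its argument "deltas" is a list that holds one entry, the list of rows, each a list of 5 numbers: the shift along the tool's x, y, z in mm, then the turn about the tool's z in rad, then the closure, from -1 (fully open) to 1 (shut). In form: [[[tx, ty, tz, spin, grip], ...]]. A call has 1 to 12 rows; each row is the pose to reach, as a shift and turn from the pose commanded when the call began, along the tool's axes at that moment; what a row does not reach only later rows make up. A row lasts 1/10 s, in which the tool goes at most 50 mm and 8.59 degrees, less where a joint would pass 70% of its speed; a pose out of reach is approached as far as the arm can. A call with a gripper value outside its range is refused whole. The fingers move at their own pace and stop on an object; the grip force is fixed at half the most. Time passes only in rows, so rows that repeat a pose let the fingers close. It gives the time, the measured TCP pose, the force and the opening at its end, in the units of the state.
- robot.sense(): the state, without advancing time (a new reading comes with each control period).
- robot.camera(name): name is "side" or "top"; returns the picture (480x640x3 uint8, red, green, blue); there is no depth.
- robot.calibration(name): a dict with "fx", "fy", "cx", "cy" (pixels), "distortion" ([k1, k2, p1, p2, k3] as OpenCV has them; the pictures are not rectified), "extrinsics" (4x4, takes a point from camera to world coordinates). Camera axes: x right, y up, looking along -z (the intrinsics and any distortion apply to the point x, -y, -z); pixel columns grow to the right and rows downward; lengths in mm; the calibration is good to about 2 mm. A picture is of the moment at which its call begins. calibration takes no time and is no camera call.
- robot.hand_in(): hands the job in, once; it reports no verdict.
The state is a dict: "clock": time; "joint_positions": joint angles; "qvel": joint speeds; "joint_efforts": joint torques, N m; "eef_pos": TCP position; "orientation": TCP orientation; "ft_force": force on the tool from outside, world axes, zero at the start; "wrist_torque": the same for the moment, N m; "gripper_width": finger opening in mm.
Only numpy, scipy, OpenCV 4.12 (cv2) and the standard library are available. Lean on these libraries where they do the work, as an engineer would, in place of code of your own. Each camera call takes 0.05 s, during which the arm holds its last target. There are 200 camera calls.

## Working session

There is one attempt and no reset: what is moved stays moved. The work goes in short steps, Python scripts to look and compute and a tool call to move; the robot and the scene stay as the last step left them, time stands still between calls to the robot, and variables do not carry over. Pictures are saved under pics/ and viewed, about 12 in all and at most 16, crops included, and the job is handed in when it is done.

Besides the shell and the picture viewer there is one more tool, called by a JSON object that holds its "name" and its "arguments", one argument or row to a line. carry_out: Moves the arm, as the interface text tells. Its arguments: {"type":"object","properties":{"deltas":{"type":"array"}},"required":["deltas"]}

```bash
mkdir -p pics; ls; cat > h.py <<'E'
import numpy as np, cv2
from station import robot
def cal(n):
    c=robot.calibration(n); K=np.array([[c['fx'],0,c['cx']],[0,c['fy'],c['cy']],[0,0,1.]])
    return K,np.array(c['distortion'],float),np.array(c['extrinsics'],float)
def ray(n,u,v):
    K,d,E=cal(n); p=cv2.undistortPoints(np.array([[[u,v]]],float),K,d)[0,0]
    return E[:3,3], E[:3,:3]@np.array([p[0],-p[1],-1.])
def onz(n,u,v,z):
    o,r=ray(n,u,v); return o+r*(z-o[2])/r[2]
def proj(n,P):
    K,d,E=cal(n); q=(np.atleast_2d(P)-E[:3,3])@E[:3,:3]
    q=q*[1,-1,-1]; return cv2.projectPoints(q.reshape(-1,1,3),np.zeros(3),np.zeros(3),K,d)[0][:,0]
def shot(n,f):
    im=robot.camera(n)[...,::-1].copy(); cv2.imwrite('pics/'+f+'.png',im); return im
E
python3 - <<'E'
from h import *
for n in('top','side'):
    shot(n,n+'0'); K,d,E=cal(n); print(n,K[0,0],K[0,2],K[1,2],d,E.round(3).tolist())
s=robot.sense(); print(s['eef_pos'],s['orientation'],s['gripper_width'])
E
```

```text
pics
top 457.1848379480764 323.4967433169096 242.9216384625271 [0.00243878 0.         0.         0.         0.        ] [[-0.028, 0.996, -0.09, 470.687], [-1.0, -0.029, -0.011, -106.884], [-0.014, 0.09, 0.996, 1038.486], [0.0, 0.0, 0.0, 1.0]]
side 510.8018321959457 312.46981427965267 244.61500468748812 [-0.00982092  0.          0.          0.          0.        ] [[0.995, 0.062, -0.075, 490.769], [-0.096, 0.742, -0.664, -906.069], [0.015, 0.668, 0.744, 983.613], [0.0, 0.0, 0.0, 1.0]]
[ 242.22749708 -548.40454086  238.34597746] [-3.07233424e+00 -6.48109121e-01  3.14876708e-04] 85.45561168024237
```

View pics/top0.png

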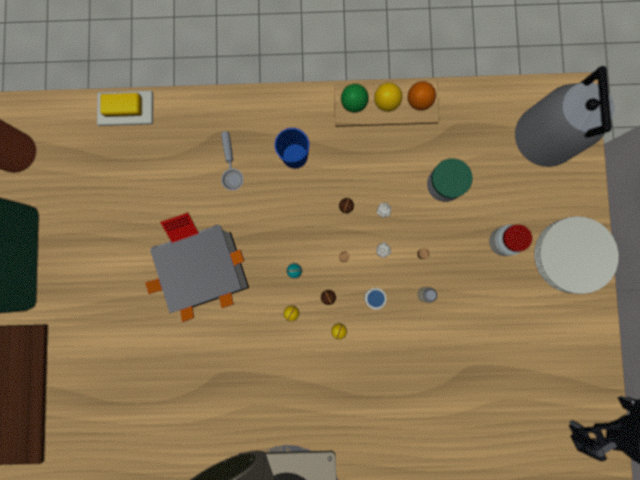

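View pics/side0.png

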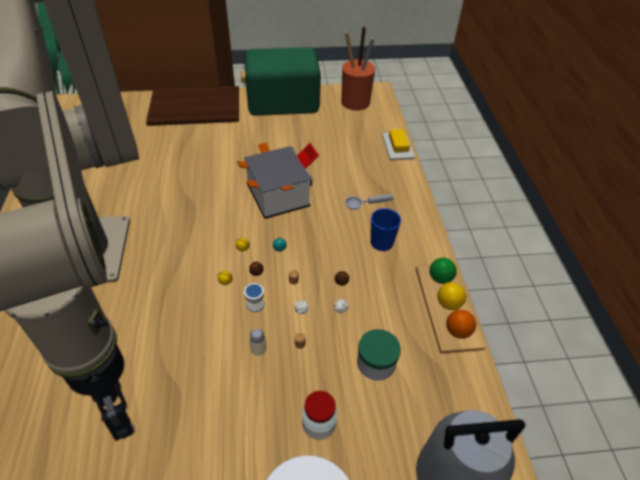

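Top view candidates:
- **Brown walnuts:** (346,205) and (328,297). The turquoise (294,270) and yellow (291,313), (339,331) domes are look-alikes.
- **Corks:** (344,257) and (423,254).
- **Papers:** (384,209) and (383,250). White things that could be mistaken for them are the egg cup (376,298) and the plate (577,255).
- **Caddy:** the lid is at about (198,268), with the red lever at (180,227).

Next I'll measure these and check them in a crop.

```bash
cat >> h.py <<'E'
def blob(im,u,v,lo,hi,r=16):
    # centroid of HSV mask in a window
    h=cv2.cvtColor(im,cv2.COLOR_BGR2HSV); x0,y0=int(u-r),int(v-r)
    m=cv2.inRange(h[y0:y0+2*r,x0:x0+2*r],np.array(lo),np.array(hi))
    n,l,s,c=cv2.connectedComponentsWithStats(m)
    if n<2: return None
    i=1+np.argmax(s[1:,4]); return c[i][0]+x0,c[i][1]+y0,s[i,4]
E
python3 - <<'E'
from h import *
im=cv2.imread('pics/top0.png'); sd=cv2.imread('pics/side0.png')
h=cv2.cvtColor(im,cv2.COLOR_BGR2HSV); hs=cv2.cvtColor(sd,cv2.COLOR_BGR2HSV)
for n,(u,v) in dict(w1=(346,205),w2=(328,297),p1=(384,209),p2=(383,250),c1=(344,257),c2=(423,254),table=(360,230),lid=(200,268),front=(245,290),tab=(236,257),egg=(376,298),salt=(429,295)).items(): print(n,h[v,u],onz('top',u,v,13).round())
# lid: low-saturation region
m=cv2.inRange(h,np.array([0,0,40]),np.array([179,60,255])); m[:200]=0;m[320:]=0;m[:,:140]=0;m[:,260:]=0
m=cv2.morphologyEx(m,cv2.MORPH_OPEN,np.ones((3,3)))
c=max(cv2.findContours(m,0,2)[0],key=cv2.contourArea); print('lid',cv2.minAreaRect(c),cv2.approxPolyDP(c,6,True)[:,0].tolist())
for nm,H,w in(('top',h,(140,200,260,330)),('side',hs,(225,130,330,210))):
  for col,lo,hi in(('or',(3,150,100),(13,255,255)),('red',(0,180,80),(2,255,255)),('red2',(174,180,80),(179,255,255))):
    mm=cv2.inRange(H,np.array(lo),np.array(hi)); k=np.zeros_like(mm);k[w[1]:w[3],w[0]:w[2]]=255
    n,l,s,cc=cv2.connectedComponentsWithStats(mm&k)
    print(nm,col,[(cc[i].round(1).tolist(),s[i,4]) for i in range(1,n) if s[i,4]>8])
a=cv2.resize(im[190:345,140:450],None,fx=2.58,fy=2.58,interpolation=cv2.INTER_CUBIC); cv2.imwrite('pics/crop0.png',a)
E
```

```text
w1 [ 12 155  99] [ 648. -149.   13.]
w2 [ 13 149  94] [ 442. -102.   13.]
p1 [ 30   9 163] [ 637. -234.   13.]
p2 [ 33  16 163] [ 544. -228.   13.]
c1 [ 16 129 144] [ 531. -140.   13.]
c2 [ 16 121 139] [ 532. -317.   13.]
table [ 16 114 154] [ 591. -178.   13.]
lid [120  10 105] [515. 184.  13.]
front [ 18 117 137] [463.  83.  13.]
tab [ 14 248 153] [538. 103.  13.]
egg [105 160 116] [ 437. -208.   13.]
salt [107  26 136] [ 441. -326.   13.]
lid ((198.00001525878906, 267.5), (69.88632202148438, 82.53543090820312), 71.56504821777344) [[219, 225], [151, 248], [169, 311], [247, 287], [229, 257], [231, 236]]
top or [([176.3, 222.6], np.int32(116)), ([236.6, 257.1], np.int32(63)), ([152.7, 286.0], np.int32(73)), ([225.9, 296.2], np.int32(33)), ([230.3, 302.9], np.int32(10)), ([187.2, 310.9], np.int32(40))]
top red [([179.4, 227.6], np.int32(426))]
top red2 []
side or [([263.3, 147.4], np.int32(75)), ([309.8, 152.4], np.int32(93)), ([242.6, 164.2], np.int32(51)), ([252.1, 183.2], np.int32(66)), ([286.6, 187.5], np.int32(37))]
side red [([307.0, 155.7], np.int32(236))]
side red2 []
```

View pics/crop0.png

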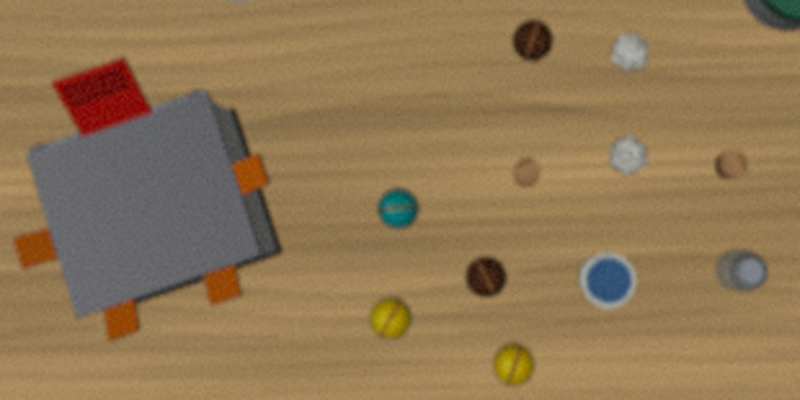

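```bash
cat >> h.py <<'E'
from scipy.spatial.transform import Rotation as Rn
def delta(t,yaw=None):
    s=robot.sense(); R=Rn.from_rotvec(s['orientation']).as_matrix(); d=R.T@(np.array(t)-s['eef_pos'])
    y0=np.arctan2(R[1,0],R[0,0]); return d.round(1).tolist(), None if yaw is None else round(y0-yaw,3)
E
python3 - <<'E'
from h import *
L=[(150.9,248.9),(219.5,224.9),(238.8,290),(170.2,312.9)]
C=np.array([onz('top',*p,99) for p in L]); print(C.round(1).tolist())
e=[C[1]-C[0],C[2]-C[3],C[0]-C[3],C[1]-C[2]]
print([round(np.linalg.norm(x),1) for x in e]); 
# yaw: y axis = C0-C1 (left) ; x axis= C0-C3
ys=[np.arctan2(-(v[0]),v[1]) for v in (C[0]-C[1],C[3]-C[2])]+[np.arctan2(v[1],v[0]) for v in (C[0]-C[3],C[1]-C[2])]
print('yaws',np.round(ys,3)); yaw=np.mean(ys); ctr=C.mean(0)
o=ctr[:2]-np.array([np.cos(yaw),np.sin(yaw)])*(70-69); print('origin',o.round(1),yaw)
def w(x,y,z): return [o[0]+np.cos(yaw)*x-np.sin(yaw)*y,o[1]+np.sin(yaw)*x+np.cos(yaw)*y,z]
# tab mid at 14mm out, lever mid 27 mm
P={'FL':w(-68-12,42,106),'FR':w(-80,-42,106),'L':w(-5,89,106),'R':w(-5,-89,106),'lev':w(70+21,0,94+20)}
for n,p in P.items(): print(n,proj('top',p).round(1),proj('side',p).round(1))
im=cv2.imread('pics/top0.png')
for n,u,v,lo,hi,z in(('w1',346,205,(0,80,10),(179,255,115),10),('w2',328,297,(0,80,10),(179,255,115),10),('p1',384,209,(0,0,110),(179,50,255),14),('p2',383,250,(0,0,110),(179,50,255),14)):
    b=blob(im,u,v,lo,hi,14); print(n,b,onz('top',b[0],b[1],z).round(1))
sd=cv2.imread('pics/side0.png')
for n,u,v in(('c1',343.5,256.3),('c2',423.3,253.6)): p=onz('top',u,v,14); print(n,p.round(1),proj('side',p))
for n,u,v,z in(('egg',375.6,298.4,55),('salt',430,295,62)): print(n,onz('top',u,v,z).round())
E
```

```text
[[553.9, 261.6, 99.0], [599.8, 118.8, 99.0], [464.1, 80.1, 99.0], [421.5, 221.2, 99.0]]
[np.float64(150.0), np.float64(147.3), np.float64(138.5), np.float64(141.1)]
yaws [0.311 0.294 0.296 0.278]
origin [508.9 170.1] 0.29453118458708416
FL [[185.7 313.3]] [[242.3 162.6]]
FR [[225.2 300.1]] [[251.9 181.9]]
L [[153.1 285.5]] [[263.2 146.4]]
R [[236.1 257.8]] [[285.5 186.1]]
lev [[179.8 226.9]] [[307.1 154.9]]
w1 (np.float64(346.0792079207921), np.float64(205.3960396039604), np.int32(202)) [ 648.1 -148.8   10. ]
w2 (np.float64(327.92537313432837), np.float64(296.85074626865674), np.int32(201)) [ 442.7 -101.6   10. ]
p1 (np.float64(383.73856209150324), np.float64(209.7450980392157), np.int32(153)) [ 634.9 -233.4   14. ]
p2 (np.float64(383.02), np.float64(249.64666666666668), np.int32(150)) [ 544.5 -228.2   14. ]
c1 [ 532.1 -139.1   14. ] [[292.94133778 276.10215636]]
c2 [ 533.  -317.8   14. ] [[299.15167681 340.08681987]]
egg [ 438. -203.   55.]
salt [ 442. -318.   62.]
```

```bash
python3 -c "
from h import *
print(delta([613,202,235],0.294))"
```

```text
([642.3, -536.7, 4.3], np.float64(0.122))
```

{"name": "carry_out", "arguments": {
  "deltas": [
    [[38,-32,0,0.06,1],[76,-64,0,0.12,1],[115,-96,0,0.12,1],[153,-128,0,0.12,1],[191,-160,0,0.12,1],[230,-192,0,0.12,1],[268,-224,0,0.12,1],[306,-256,0,0.12,1],[344,-288,0,0.12,1],[383,-320,0,0.12,1],[421,-352,0,0.12,1],[459,-384,0,0.12,1]]
  ]
}}

```text
clock: 1.3
eef_pos: [507.5, -10.1, 239.1]
orientation: [3.107, 0.463, -0.0]
ft_force: [0.6, -1.2, 0.1]
gripper_width: -0.1
```

```bash
python3 -c "
from h import *
print(delta([613,202,235],0.294))"
```

```text
([162.8, -172.1, 4.0], np.float64(0.002))
```

{"name": "carry_out", "arguments": {
  "deltas": [
    [[33,-34,0,0,1],[66,-69,0,0,1],[99,-103,0,0,1],[132,-137,0,0,1],[163,-172,10,0,1],[163,-172,40,0,1],[163,-172,70,0,1],[163,-172,70,0,1]]
  ]
}}

```text
clock: 2.1
eef_pos: [609.3, 199.5, 162.7]
orientation: [3.106, 0.464, -0.016]
ft_force: [-0.6, -0.1, -1.5]
gripper_width: -0.1
```

```bash
python3 -c "
from h import *
im=shot('side','s1'); print(delta([613,202,235],0.294))
cv2.imwrite('pics/s1c.png',cv2.resize(im[90:230,210:370],None,fx=3.5,fy=3.5))"
```

```text
([2.5, -1.8, -69.1], np.float64(0.002))
```

View pics/s1c.png

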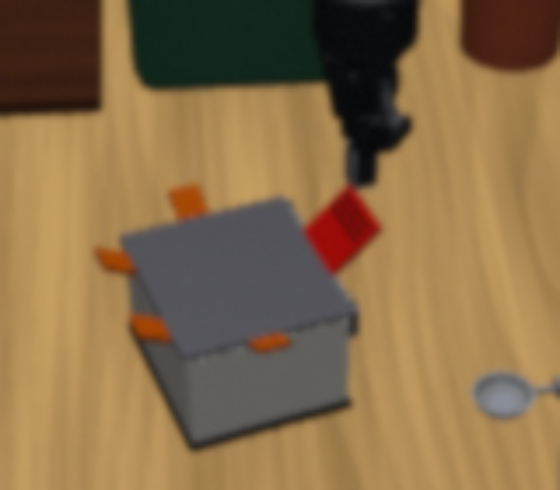

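The closed fingertips are right over the lever's outer half, at about (360,180) in the crop. Pressing now.

{"name": "carry_out", "arguments": {
  "deltas": [
    [[1,0,12,0,1],[1,0,22,0,1],[1,0,30,0,1],[1,0,38,0,1],[1,0,46,0,1],[1,0,54,0,1],[1,0,62,0,1],[1,0,70,0,1],[1,0,76,0,1],[1,0,81,0,1],[1,0,81,0,1]]
  ]
}}

```text
clock: 3.25
eef_pos: [614.6, 200.0, 88.7]
orientation: [-3.107, -0.462, -0.003]
ft_force: [1.6, 0.6, 0.2]
gripper_width: -0.6
```

```bash
python3 -c "
from h import *
im=shot('side','s2'); print(robot.sense()['ft_force'])
cv2.imwrite('pics/s2c.png',cv2.resize(im[70:210,210:370],None,fx=3.5,fy=3.5))"
```

```text
[0.13667765 0.55935909 0.42880584]
```

View pics/s2c.png

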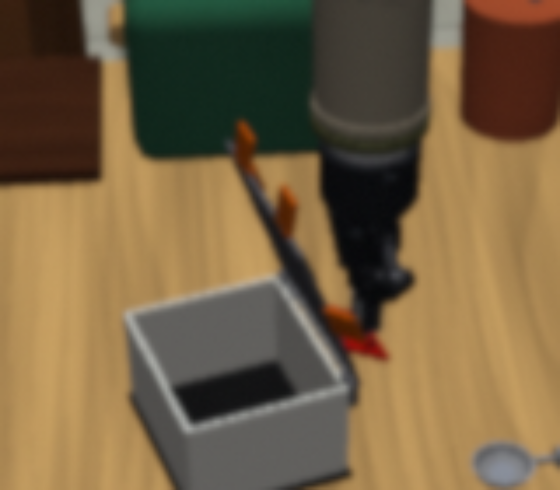

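The lid is nearly open. I'll press a bit further, to its stop.

{"name": "carry_out", "arguments": {
  "deltas": [
    [[0,0,3,0,1],[0,0,6,0,1],[0,0,9,0,1],[0,0,11,0,1],[0,0,11,0,1]]
  ]
}}

```text
clock: 3.8
eef_pos: [617.2, 201.0, 81.3]
orientation: [-3.106, -0.463, -0.012]
ft_force: [2.2, 1.0, 17.0]
gripper_width: -0.1
```

{"name": "carry_out", "arguments": {
  "deltas": [
    [[0,0,-50,0,1],[0,0,-100,0,1],[0,0,-150,0,0.5],[0,0,-195,0,-0.3],[-15,48,-195,0,-0.3],[-25,96,-195,0,-0.3],[-35,144,-195,0,-0.3],[-45,192,-195,0,-0.3],[-55,240,-195,0,-0.3],[-60,280,-180,0,-0.3],[-65,310,-150,0,-0.3],[-70,335,-110,0,-0.3]]
  ]
}}

```text
clock: 5.0
eef_pos: [645.7, -143.3, 188.2]
orientation: [3.106, 0.46, 0.006]
ft_force: [0.6, 0.2, -0.1]
gripper_width: 55.3
```

```bash
cat > f.py <<'E'
from h import *
import sys
# usage: f.py name z : find all scraps seen in top view, print delta to the named one
G={'w1':(648,-149,10),'w2':(442.7,-101.6,10),'p1':(635,-233.4,14),'p2':(544.5,-228.2,14),'c1':(532,-139,14),'c2':(533,-317.8,14)}
H={'w':((0,80,10),(179,255,115)),'p':((0,0,110),(179,50,255)),'c':((0,118,60),(179,255,143))}
im=shot('top',sys.argv[1]); 
for n in sys.argv[3:]:
    u,v=proj('top',G[n])[0]; b=blob(im,u,v,*H[n[0]],r=14)
    p=onz('top',b[0],b[1],G[n][2]) if b else None
    print(n,b and b[2],p is not None and p.round(1),'ref',G[n])
t=list(G[sys.argv[3]]); t[2]=float(sys.argv[2]); print('delta to ref',delta(t,0.294)); s=robot.sense();print(s['eef_pos'],s['gripper_width'])
E
python3 f.py t1 9 w1 w2 p1 p2 c1 c2
```

```text
w1 262 [ 654.1 -148.6   10. ] ref (648, -149, 10)
w2 None False ref (442.7, -101.6, 10)
p1 238 [ 637.4 -238.6   14. ] ref (635, -233.4, 14)
p2 241 [ 547.5 -211.8   14. ] ref (544.5, -228.2, 14)
c1 12 [ 524.1 -137.4   14. ] ref (532, -139, 14)
c2 41 [ 530.7 -309.5   14. ] ref (533, -317.8, 14)
delta to ref ([6.8, 5.6, 168.6], np.float64(-0.002))
[ 641.26745827 -145.6621043   177.66621534] 55.49448803603444
```

{"name": "carry_out", "arguments": {
  "deltas": [
    [[4,3,40,0,-0.3],[7,5,80,0,-0.3],[7,5,115,0,-0.3],[7,5,140,0,-0.3],[7,5,155,0,-0.3],[7,5,166,0,-0.3],[7,5,168,0,-0.3]]
  ]
}}

```text
clock: 5.75
eef_pos: [652.2, -143.2, 18.2]
orientation: [-3.107, -0.463, 0.002]
ft_force: [0.0, 0.1, 0.7]
gripper_width: 55.8
```

```bash
python3 -c "
from h import *
im=shot('side','s3'); print(delta([648,-149,9],.294),robot.sense()['ft_force'])
cv2.imwrite('pics/s3c.png',cv2.resize(im[200:340,250:410],None,fx=3.5,fy=3.5))"
```

```text
([-6.2, 4.0, 10.1], np.float64(0.002)) [-0.48789431 -0.15404172  0.00493407]
```

View pics/s3c.png

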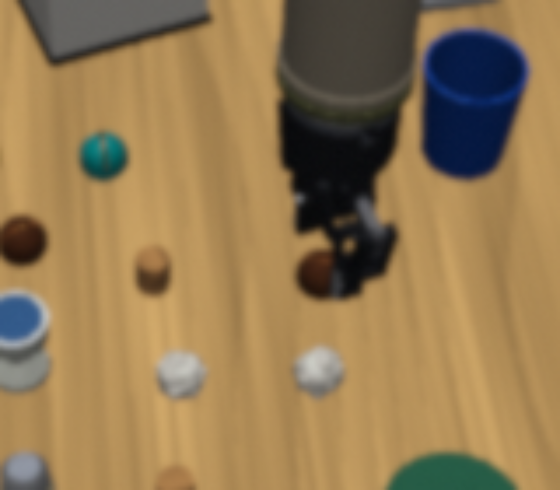

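```bash
python3 -c "
from h import *
im=cv2.imread('pics/s3.png')
print(proj('side',[[648,-149,12],[652,-143,2],[652+8,-143-26,4],[652-8,-143+26,4]]),blob(im,341,278,(0,80,10),(25,255,100),14))
for i in range(4): print(robot.sense()['eef_pos'])
b0=cv2.imread('pics/side0.png');print(blob(b0,342,277,(0,80,10),(25,255,100),14))"
```

```text
[[340.97378747 276.6285555 ]
 [342.03651083 277.13777848]
 [346.8254121  284.85942283]
 [337.46721658 268.61635892]] (np.float64(340.03521126760563), np.float64(275.556338028169), np.int32(142))
[ 652.73859941 -143.39226896   19.11501021]
[ 652.73859941 -143.39226896   19.11501021]
[ 652.73859941 -143.39226896   19.11501021]
[ 652.73859941 -143.39226896   19.11501021]
(np.float64(341.4569536423841), np.float64(278.3112582781457), np.int32(151))
```

{"name": "carry_out", "arguments": {
  "deltas": [
    [[-5,4,5,0,-0.3],[-6,4,9,0,-0.3],[-6,4,9,0,-0.3],[-6,4,9,0,1],[-6,4,9,0,1],[-6,4,9,0,1],[-6,4,9,0,1],[-6,4,9,0,1],[-6,4,9,0,1]]
  ]
}}

```text
clock: 6.7
eef_pos: [648.9, -149.2, 11.2]
orientation: [3.107, 0.463, 0.002]
ft_force: [-0.4, -0.3, 5.4]
gripper_width: 33.0
```

{"name": "carry_out", "arguments": {
  "deltas": [
    [[0,0,-40,0,1],[0,0,-85,0,1],[-10,-30,-120,0,1],[-20,-75,-130,0,1],[-30,-120,-130,0,1],[-45,-165,-130,0,1],[-55,-210,-130,0,1],[-55,-255,-130,0,1],[-55,-300,-130,0,1],[-55,-340,-130,0,1],[-55,-360,-130,0,1],[-55,-360,-120,0,1]]
  ]
}}

```text
clock: 7.9
eef_pos: [490.5, 182.1, 131.3]
orientation: [-3.105, -0.468, -0.004]
ft_force: [0.3, -0.2, 0.9]
gripper_width: 33.1
```

```bash
python3 f.py t2 90 w1 w2 p1 p2 c1 c2; python3 -c "
from h import *
print(delta([490,180,88],.294))"
```

```text
w1 None False ref (648, -149, 10)
w2 190 [ 442.6 -101.8   10. ] ref (442.7, -101.6, 10)
p1 154 [ 634.8 -233.4   14. ] ref (635, -233.4, 14)
p2 150 [ 544.5 -228.3   14. ] ref (544.5, -228.2, 14)
c1 13 [ 523.5 -137.6   14. ] ref (532, -139, 14)
c2 37 [ 530.6 -309.7   14. ] ref (533, -317.8, 14)
delta to ref ([54.6, 361.2, 38.4], np.float64(0.005))
[489.59332194 180.21251027 128.46641123] 33.36804899920493
([0.4, 0.3, 40.5], np.float64(0.005))
```

{"name": "carry_out", "arguments": {
  "deltas": [
    [[0,0,25,0,1],[0,0,40,0,1],[0,0,40,0,1],[0,0,40,0,-0.3],[0,0,40,0,-0.3],[0,0,40,0,-0.3],[0,0,0,0,-0.3],[0,0,-20,0,-0.3],[0,0,-20,0,-0.3]]
  ]
}}

```text
clock: 8.85
eef_pos: [493.6, 180.0, 155.3]
orientation: [-3.106, -0.463, -0.013]
ft_force: [1.1, 0.5, 0.2]
gripper_width: 55.8
```

```bash
python3 f.py t3 9 w2 p1 p2 c1 c2; python3 -c "
from h import *
for n in [(442.7,-101.6,9),(544.5,-228,10),(635,-233.4,10)]: print(n,delta(n,.294))"
```

```text
w2 192 [ 442.4 -101.7   10. ] ref (442.7, -101.6, 10)
p1 151 [ 634.7 -233.4   14. ] ref (635, -233.4, 14)
p2 149 [ 544.6 -228.3   14. ] ref (544.5, -228.2, 14)
c1 17 [ 524.  -137.6   14. ] ref (532, -139, 14)
c2 39 [ 530.8 -309.6   14. ] ref (533, -317.8, 14)
delta to ref ([-130.4, 254.6, 143.5], np.float64(0.002))
[492.43831893 179.75350022 153.0995389 ] 55.74756214866708
(442.7, -101.6, 9) ([-130.4, 254.6, 143.5], np.float64(0.002))
(544.5, -228, 10) ([-69.8, 405.2, 142.8], np.float64(0.002))
(635, -233.4, 10) ([15.2, 436.7, 143.3], np.float64(0.002))
```

{"name": "carry_out", "arguments": {
  "deltas": [
    [[-20,44,0,0,-0.3],[-45,88,0,0,-0.3],[-70,132,0,0,-0.3],[-95,176,0,0,-0.3],[-118,218,15,0,-0.3],[-128,250,40,0,-0.3],[-130,255,75,0,-0.3],[-130,255,110,0,-0.3],[-130,255,130,0,-0.3],[-130,255,140,0,-0.3],[-130,255,143,0,-0.3],[-130,255,143,0,-0.3]]
  ]
}}

```text
clock: 10.1
eef_pos: [440.7, -102.4, 7.5]
orientation: [-3.107, -0.463, 0.0]
ft_force: [-0.5, -0.0, 1.8]
gripper_width: 56.3
```

```bash
python3 f.py t4 9 w2
```

```text
w2 None False ref (442.7, -101.6, 10)
delta to ref ([1.6, -0.6, -0.8], np.float64(0.002))
[ 441.37811756 -102.64844199    8.17372719] 55.709149761617205
```

{"name": "carry_out", "arguments": {
  "deltas": [
    [[1,0,0,0,1],[1,0,0,0,1],[1,0,0,0,1],[1,0,0,0,1],[1,0,0,0,1],[1,0,-40,0,1],[1,0,-85,0,1],[15,-20,-125,0,1],[35,-55,-130,0,1],[60,-95,-130,0,1],[85,-135,-130,0,1],[110,-180,-130,0,1]]
  ]
}}

```text
clock: 11.35
eef_pos: [494.1, 102.1, 138.8]
orientation: [3.107, 0.462, 0.004]
ft_force: [1.2, -0.3, 1.2]
gripper_width: 33.7
```

{"name": "carry_out", "arguments": {
  "deltas": [
    [[18,-40,0,0,1],[18,-42,20,0,1],[18,-42,46,0,1],[18,-42,48,0,1],[18,-42,48,0,-0.3],[18,-42,48,0,-0.3],[18,-42,48,0,-0.3],[18,-42,8,0,-0.3],[18,-42,-15,0,-0.3],[18,-42,-15,0,-0.3]]
  ]
}}

```text
clock: 12.35
eef_pos: [501.4, 146.0, 158.0]
orientation: [-3.107, -0.462, -0.014]
ft_force: [0.6, 0.7, 0.7]
gripper_width: 55.6
```

```bash
python3 f.py t5 10 c1 p1 p2 c2; python3 -c "
from h import *
im=cv2.imread('pics/t5.png');sd=shot('side','s5')
cv2.imwrite('pics/c5.png',np.hstack([cv2.resize(im[190:345,140:460],(640,310)),cv2.resize(sd[90:330,220:360],(180,310))]))
print(delta((544.5,-228,10),.294))"
```

```text
c1 19 [ 524.2 -138.7   14. ] ref (532, -139, 14)
p1 154 [ 634.8 -233.4   14. ] ref (635, -233.4, 14)
p2 147 [ 544.4 -228.1   14. ] ref (544.5, -228.2, 14)
c2 50 [ 530.4 -310.    14. ] ref (533, -317.8, 14)
delta to ref ([-53.4, 281.7, 145.6], np.float64(0.001))
[500.23744946 145.84884837 155.78222146] 55.4411836775084
([-65.7, 370.7, 143.8], np.float64(0.001))
```

View pics/c5.png

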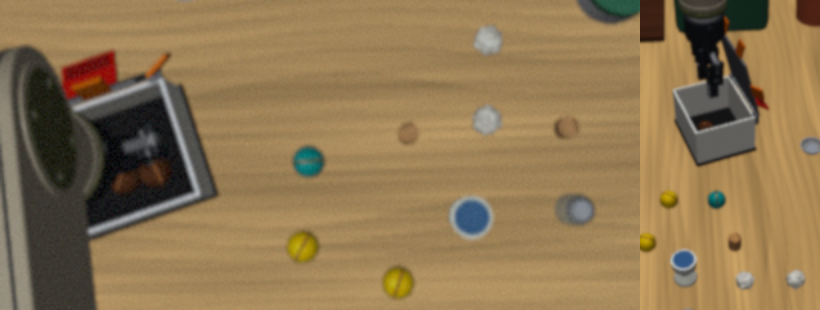

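Both walnuts are in the caddy, at about (140,175) in the picture, and the rest of the scene is unchanged. Cork 1 is next.

{"name": "carry_out", "arguments": {
  "deltas": [
    [[-8,44,0,0,-0.3],[-16,88,0,0,-0.3],[-25,132,0,0,-0.3],[-34,176,0,0,-0.3],[-43,220,0,0,-0.3],[-50,260,25,0,-0.3],[-53,282,60,0,-0.3],[-53,282,100,0,-0.3],[-53,282,130,0,-0.3],[-53,282,142,0,-0.3],[-53,282,145,0,-0.3],[-53,282,145,0,-0.3]]
  ]
}}

```text
clock: 13.65
eef_pos: [529.8, -139.4, 7.8]
orientation: [3.107, 0.463, 0.0]
ft_force: [0.2, 0.7, -0.2]
gripper_width: 55.1
```

{"name": "carry_out", "arguments": {
  "deltas": [
    [[0,0,0,0,1],[0,0,0,0,1],[0,0,0,0,1],[0,0,0,0,1],[0,0,0,0,1],[0,0,0,0,1],[0,0,-40,0,1],[0,0,-85,0,1],[5,-20,-125,0,1],[15,-60,-130,0,1],[25,-105,-130,0,1],[35,-150,-130,0,1]]
  ]
}}

```text
clock: 14.85
eef_pos: [519.9, 15.5, 139.2]
orientation: [3.107, 0.461, 0.005]
ft_force: [0.3, 0.4, -0.0]
gripper_width: 22.4
```

{"name": "carry_out", "arguments": {
  "deltas": [
    [[6,-45,0,0,1],[12,-90,0,0,1],[15,-130,0,0,1],[15,-155,10,0,1],[15,-155,35,0,1],[15,-155,48,0,1],[15,-155,48,0,-0.3],[15,-155,48,0,-0.3],[15,-155,48,0,-0.3],[15,-155,8,0,-0.3],[15,-155,-15,0,-0.3],[15,-155,-15,0,-0.3]]
  ]
}}

```text
clock: 16.05
eef_pos: [492.0, 167.1, 158.1]
orientation: [-3.107, -0.461, -0.014]
ft_force: [1.0, 0.3, 0.1]
gripper_width: 55.8
```

```bash
python3 f.py t6 10 p2 p1 c1 c2
```

```text
p2 149 [ 544.4 -228.4   14. ] ref (544.5, -228.2, 14)
p1 152 [ 635.  -233.3   14. ] ref (635, -233.4, 14)
c1 None False ref (532, -139, 14)
c2 42 [ 530.7 -309.7   14. ] ref (533, -317.8, 14)
delta to ref ([-64.4, 393.6, 145.5], np.float64(0.001))
[490.82292292 166.91277595 155.78176209] 55.36224185715004
```

{"name": "carry_out", "arguments": {
  "deltas": [
    [[-8,47,0,0,-0.3],[-16,94,0,0,-0.3],[-24,141,0,0,-0.3],[-32,188,0,0,-0.3],[-40,235,0,0,-0.3],[-47,282,10,0,-0.3],[-54,328,20,0,-0.3],[-60,368,40,0,-0.3],[-64,394,75,0,-0.3],[-64,394,112,0,-0.3],[-64,394,138,0,-0.3],[-64,394,145,0,-0.3]]
  ]
}}

```text
clock: 17.3
eef_pos: [538.5, -228.2, 3.8]
orientation: [-3.104, -0.46, 0.011]
ft_force: [-26.0, 10.3, 41.1]
gripper_width: 55.3
```

{"name": "carry_out", "arguments": {
  "deltas": [
    [[0,0,0,0,-0.3],[0,0,0,0,1],[0,0,0,0,1],[0,0,0,0,1],[0,0,0,0,1],[0,0,0,0,1],[0,0,-40,0,1],[0,0,-85,0,1],[5,-20,-125,0,1],[15,-60,-130,0,1],[25,-105,-130,0,1],[33,-150,-130,0,1]]
  ]
}}

```text
clock: 18.5
eef_pos: [529.9, -74.4, 137.9]
orientation: [3.107, 0.461, 0.002]
ft_force: [0.7, 1.0, -0.7]
gripper_width: 38.1
```

{"name": "carry_out", "arguments": {
  "deltas": [
    [[6,-45,0,0,1],[12,-90,0,0,1],[20,-135,0,0,1],[28,-180,0,0,1],[32,-220,0,0,1],[33,-250,10,0,1],[33,-255,35,0,1],[33,-255,46,0,1],[33,-255,46,0,1],[33,-255,46,0,-0.3],[33,-255,46,0,-0.3],[33,-255,46,0,-0.3]]
  ]
}}

```text
clock: 19.7
eef_pos: [488.2, 177.5, 92.5]
orientation: [-3.107, -0.461, -0.003]
ft_force: [-0.2, 0.6, 1.5]
gripper_width: 55.6
```

{"name": "carry_out", "arguments": {
  "deltas": [
    [[0,0,-30,0,-0.3],[0,0,-60,0,-0.3],[0,0,-65,0,-0.3],[0,0,-65,0,-0.3]]
  ]
}}

```text
clock: 20.1
eef_pos: [488.7, 178.0, 158.5]
orientation: [-3.107, -0.462, -0.006]
ft_force: [0.4, -0.6, -0.2]
gripper_width: 55.5
```

```bash
python3 f.py t7 13 p1 p2 c2;  python3 -c "
from h import *
im=cv2.imread('pics/t7.png');sd=shot('side','s7')
cv2.imwrite('pics/c7.png',np.hstack([cv2.resize(im[190:345,140:460],(640,310)),cv2.resize(sd[90:330,220:360],(180,310))]))
print(delta((533,-317.8,13),.294))"
```

```text
p1 151 [ 634.9 -233.3   14. ] ref (635, -233.4, 14)
p2 None False ref (544.5, -228.2, 14)
c2 43 [ 530.8 -309.4   14. ] ref (533, -317.8, 14)
delta to ref ([21.1, 436.3, 143.9], np.float64(0.001))
[487.64721834 177.79673461 156.8123584 ] 55.64300441894489
([-100.1, 487.4, 142.7], np.float64(0.001))
```

View pics/c7.png

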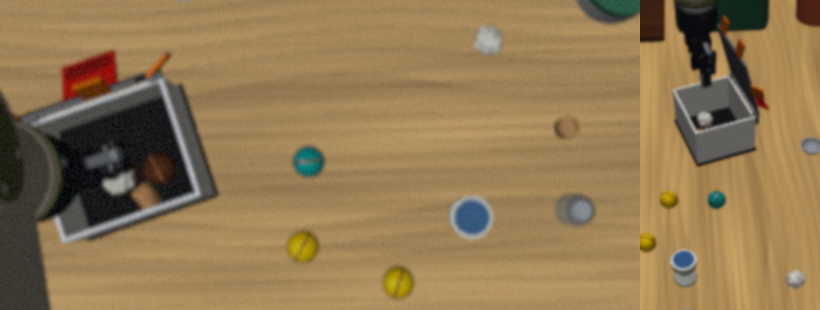

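The paper, cork and a walnut are visible in the caddy at about (120–160,180). Paper 1 is next, with a slower descent.

{"name": "carry_out", "arguments": {
  "deltas": [
    [[0,47,0,0,-0.35],[0,94,0,0,-0.35],[0,141,0,0,-0.35],[0,188,0,0,-0.35],[5,235,0,0,-0.35],[10,282,0,0,-0.35],[15,328,0,0,-0.35],[19,370,15,0,-0.35],[21,410,30,0,-0.35],[21,433,50,0,-0.35],[21,436,80,0,-0.35],[21,436,95,0,-0.35]]
  ]
}}

```text
clock: 21.4
eef_pos: [631.5, -233.0, 56.0]
orientation: [-3.104, -0.46, 0.009]
ft_force: [-0.7, 0.6, -0.5]
gripper_width: 57.8
```

```bash
python3 f.py t8 12 p1 c2; python3 -c "
from h import *
sd=shot('side','s8'); print(blob(sd,342,306,(0,0,110),(179,50,255),16), proj('side',[635,-233.4,14]))"
```

```text
p1 17 [ 644.7 -204.5   14. ] ref (635, -233.4, 14)
c2 None False ref (533, -317.8, 14)
delta to ref ([4.2, 3.3, 41.9], np.float64(0.001))
[ 630.34910399 -231.64526108   53.95503522] 57.91797039203957
(np.float64(338.8235294117647), np.float64(306.1764705882353), np.int32(85)) [[340.31156303 305.10429441]]
```

{"name": "carry_out", "arguments": {
  "deltas": [
    [[3,2,12,0,-0.35],[3,2,24,0,-0.35],[3,2,34,0,-0.35],[3,2,39,0,-0.35],[3,2,39,0,-0.35],[3,2,39,0,-0.35]]
  ]
}}

```text
clock: 22.1
eef_pos: [637.9, -234.0, 22.5]
orientation: [3.107, 0.463, 0.0]
ft_force: [-0.2, 0.0, -0.8]
gripper_width: 57.5
```

{"name": "carry_out", "arguments": {
  "deltas": [
    [[-2,0,6,0,-0.35],[-2,0,10,0,-0.35],[-2,0,10,0,1],[-2,0,10,0,1],[-2,0,10,0,1],[-2,0,10,0,1],[-2,0,10,0,1],[-2,0,-30,0,1],[-2,0,-75,0,1],[-8,-20,-115,0,1],[-14,-60,-120,0,1],[-20,-105,-120,0,1]]
  ]
}}

```text
clock: 23.3
eef_pos: [589.4, -140.0, 145.6]
orientation: [3.105, 0.46, 0.008]
ft_force: [0.7, 0.6, -1.3]
gripper_width: 30.9
```

```bash
python3 -c "
from h import *
print(delta((498,168,140),.294))"
```

```text
([1.7, -321.3, 4.5], np.float64(-0.0))
```

{"name": "carry_out", "arguments": {
  "deltas": [
    [[-2,-46,0,0,1],[-2,-92,0,0,1],[-2,-138,0,0,1],[-2,-184,0,0,1],[-2,-230,0,0,1],[-2,-276,0,0,1],[-2,-315,5,0,1],[-2,-332,25,0,1],[-2,-335,46,0,1],[-2,-335,46,0,-0.3],[-2,-335,46,0,-0.3],[-2,-335,46,0,-0.3]]
  ]
}}

```text
clock: 24.5
eef_pos: [489.5, 180.1, 97.7]
orientation: [-3.107, -0.462, -0.003]
ft_force: [0.1, 0.6, -1.2]
gripper_width: 55.5
```

{"name": "carry_out", "arguments": {
  "deltas": [
    [[0,0,-30,0,-0.3],[0,0,-60,0,-0.3],[0,0,-65,0,-0.3],[0,0,-65,0,-0.3]]
  ]
}}

```text
clock: 24.9
eef_pos: [490.4, 180.3, 164.1]
orientation: [-3.107, -0.461, -0.008]
ft_force: [0.3, 0.1, 0.1]
gripper_width: 55.5
```

```bash
python3 f.py t9 12 c2 p1
```

```text
c2 44 [ 530.5 -309.8   14. ] ref (533, -317.8, 14)
p1 None False ref (635, -233.4, 14)
delta to ref ([-103.3, 489.1, 150.2], np.float64(0.001))
[489.33345749 180.13913729 162.33625454] 55.512297067118745
```

{"name": "carry_out", "arguments": {
  "deltas": [
    [[-9,48,0,0,-0.3],[-18,96,0,0,-0.3],[-27,144,0,0,-0.3],[-36,192,0,0,-0.3],[-46,240,0,0,-0.3],[-56,288,0,0,-0.3],[-66,335,0,0,-0.3],[-78,382,10,0,-0.3],[-90,428,25,0,-0.3],[-99,468,45,0,-0.3],[-103,487,75,0,-0.3],[-103,489,95,0,-0.3]]
  ]
}}

```text
clock: 26.15
eef_pos: [530.3, -319.7, 62.6]
orientation: [-3.106, -0.457, 0.004]
ft_force: [-0.7, 0.2, -0.2]
gripper_width: 55.7
```

{"name": "carry_out", "arguments": {
  "deltas": [
    [[0,0,15,0,-0.3],[0,0,30,0,-0.3],[0,0,42,0,-0.3],[0,0,48,0,-0.3],[0,0,48,0,-0.3],[0,0,48,0,-0.3]]
  ]
}}

```text
clock: 26.75
eef_pos: [533.1, -317.4, 19.1]
orientation: [3.106, 0.464, 0.001]
ft_force: [-0.2, -0.5, 0.0]
gripper_width: 55.8
```

```bash
python3 f.py t10 12 c2
```

```text
c2 None False ref (533, -317.8, 14)
delta to ref ([-0.3, 0.1, 7.4], np.float64(0.002))
[ 533.28568487 -317.59780108   19.44830651] 55.647182093206304
```

{"name": "carry_out", "arguments": {
  "deltas": [
    [[0,0,4,0,-0.3],[0,0,8,0,-0.3],[0,0,8,0,1],[0,0,8,0,1],[0,0,8,0,1],[0,0,8,0,1],[0,0,8,0,1],[0,0,8,0,1],[0,0,-30,0,1],[0,0,-75,0,1],[5,-20,-115,0,1],[15,-60,-125,0,1]]
  ]
}}

```text
clock: 28.0
eef_pos: [532.1, -258.8, 149.9]
orientation: [3.101, 0.457, 0.012]
ft_force: [1.4, 0.7, 0.1]
gripper_width: 22.2
```

```bash
python3 -c "
from h import *
print(delta((504,150,140),.294),robot.sense()['gripper_width'])"
```

```text
([91.0, -399.6, 7.3], np.float64(-0.001)) 22.20697576725302
```

{"name": "carry_out", "arguments": {
  "deltas": [
    [[10,-46,0,0,1],[21,-92,0,0,1],[32,-138,0,0,1],[42,-184,0,0,1],[53,-230,0,0,1],[63,-276,0,0,1],[74,-322,0,0,1],[84,-368,5,0,1],[88,-393,10,0,1],[88,-398,30,0,1],[88,-398,50,0,1],[88,-398,50,0,1]]
  ]
}}

```text
clock: 29.2
eef_pos: [495.0, 150.8, 90.3]
orientation: [3.107, 0.464, -0.009]
ft_force: [-0.2, 0.8, -0.1]
gripper_width: 21.8
```

{"name": "carry_out", "arguments": {
  "deltas": [
    [[0,0,0,0,-0.3],[0,0,0,0,-0.3],[0,0,0,0,-0.3],[0,0,-40,0,-0.3],[0,40,-80,0,0.5],[0,90,-110,0,1],[0,140,-150,0,1],[0,180,-180,0,1],[0,180,-180,0,1]]
  ]
}}

```text
clock: 30.1
eef_pos: [551.6, -24.7, 277.6]
orientation: [3.106, 0.459, 0.008]
ft_force: [1.5, -0.0, -0.6]
gripper_width: -0.1
```

```bash
python3 -c "
from h import *
im=shot('top','t11');sd=shot('side','s11')
cv2.imwrite('pics/c11.png',np.hstack([cv2.resize(im[190:345,110:450],(510,232)),cv2.resize(sd[70:230,220:360],(280,320))[:232]]) if 0 else np.hstack([cv2.resize(im[190:345,110:280],(440,400)),cv2.resize(sd[70:230,220:380],(400,400))][:2])[:, :800])
s=robot.sense();print(s['eef_pos'],delta((617,202,260),.294))"
```

```text
[552.28118851 -24.87877967 278.01726717] ([127.1, -198.8, 18.1], np.float64(-0.002))
```

View pics/c11.png

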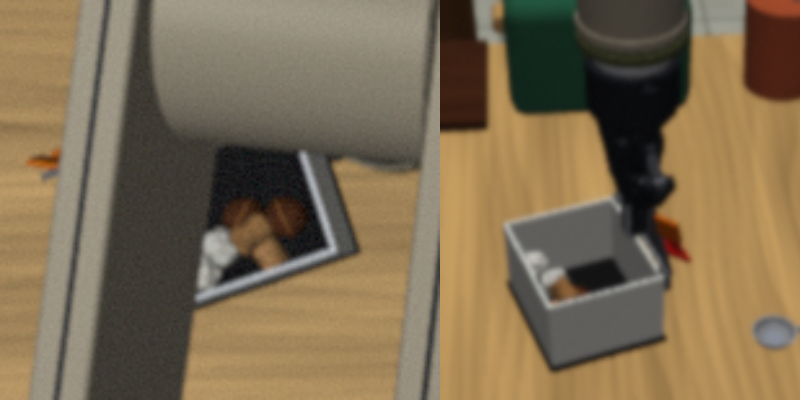

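All six scraps are in the caddy: two walnuts, two corks and two papers. Next I'll go behind the lid and close it.

{"name": "carry_out", "arguments": {
  "deltas": [
    [[40,-15,0,0,1],[80,-35,0,0,1],[115,-65,0,0,1],[127,-110,0,0,1],[127,-155,0,0,1],[127,-190,0,0,1],[127,-199,20,0,1],[127,-199,50,0,1],[127,-199,60,0,1],[127,-199,60,0,1]]
  ]
}}

```text
clock: 31.2
eef_pos: [611.6, 206.0, 210.5]
orientation: [3.107, 0.463, -0.008]
ft_force: [0.2, -0.8, 0.6]
gripper_width: -0.1
```

```bash
cat > q.py <<'E'
from h import *
s=robot.sense(); d=np.array(s['eef_pos'])-[509,170,0]; c,n=np.cos(.294),np.sin(.294)
print('caddy TCP',round(c*d[0]+n*d[1],1),round(-n*d[0]+c*d[1],1),round(d[2],1),s['ft_force'].round(1))
E
python3 q.py
```

```text
caddy TCP 108.6 4.7 210.5 [ 0.2 -0.8  0.6]
```

{"name": "carry_out", "arguments": {
  "deltas": [
    [[-25,4,0,0,1],[-45,4,0,0,1],[-56,4,0,0,1],[-66,4,0,0,1],[-75,4,2,0,1],[-83,4,4,0,1],[-91,4,8,0,1],[-98,4,13,0,1],[-105,4,19,0,1],[-112,4,25,0,1],[-118,4,32,0,1],[-124,4,38,0,1]]
  ]
}}

```text
clock: 32.4
eef_pos: [495.3, 165.9, 174.4]
orientation: [-3.107, -0.463, 0.001]
ft_force: [0.3, 0.7, 1.2]
gripper_width: -0.0
```

```bash
python3 q.py; python3 -c "
from h import *
im=shot('side','s12')
cv2.imwrite('pics/c12.png',cv2.resize(im[70:210,210:370],None,fx=3.5,fy=3.5))"
```

```text
caddy TCP -14.3 -0.0 174.4 [0.3 0.7 1.2]
```

View pics/c12.png

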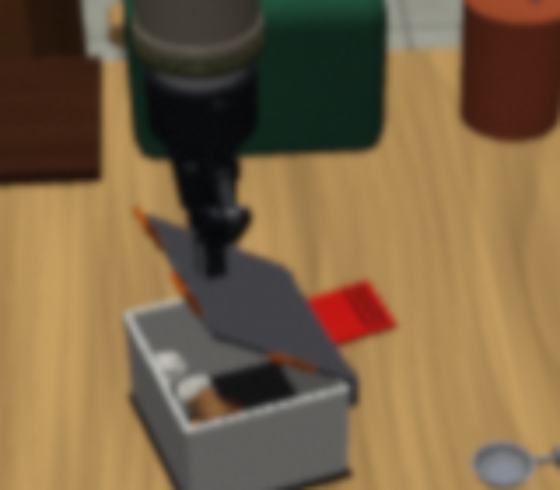

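The lid is about half shut and following the fingers. I'll push it home.

{"name": "carry_out", "arguments": {
  "deltas": [
    [[-5,0,8,0,1],[-10,0,15,0,1],[-14,0,24,0,1],[-18,0,32,0,1],[-21,0,41,0,1],[-23,0,49,0,1],[-24,0,58,0,1],[-25,0,66,0,1],[-25,0,71,0,1],[-25,0,74,0,1],[-25,0,74,0,1]]
  ]
}}

```text
clock: 33.55
eef_pos: [472.1, 158.7, 106.1]
orientation: [3.107, 0.463, -0.001]
ft_force: [-28.2, -7.7, 50.1]
gripper_width: -0.2
```

```bash
python3 q.py
```

```text
caddy TCP -38.6 -0.1 106.1 [-28.2  -7.7  50.1]
```

The lid is home: the tip stopped at 98 mm with firm contact. I'll back off and press the front-left tab.

{"name": "carry_out", "arguments": {
  "deltas": [
    [[0,0,-25,0,1],[0,0,-50,0,1],[-25,-20,-55,0,1],[-55,-42,-55,0,1],[-55,-42,-55,0,1],[-55,-42,-35,0,1],[-55,-42,-28,0,1],[-55,-42,-28,0,1]]
  ]
}}

```text
clock: 34.35
eef_pos: [406.4, 182.4, 127.8]
orientation: [3.107, 0.463, -0.005]
ft_force: [0.2, 0.3, -0.2]
gripper_width: 0.1
```

```bash
python3 q.py
```

```text
caddy TCP -94.6 41.6 127.8 [ 0.2  0.3 -0.2]
```

{"name": "carry_out", "arguments": {
  "deltas": [
    [[0,0,6,0,1],[0,0,11,0,1],[0,0,15,0,1],[0,0,19,0,1],[0,0,22,0,1],[0,0,25,0,1],[0,0,28,0,1],[0,0,30,0,1],[0,0,30,0,1]]
  ]
}}

```text
clock: 35.25
eef_pos: [407.2, 182.9, 101.1]
orientation: [3.107, 0.463, -0.001]
ft_force: [-13.8, -5.0, 22.8]
gripper_width: 0.0
```

```bash
python3 q.py
```

```text
caddy TCP -93.7 41.8 101.1 [-13.8  -5.   22.8]
```

{"name": "carry_out", "arguments": {
  "deltas": [
    [[0,0,-35,0,1],[0,40,-38,0,1],[0,84,-38,0,1],[0,84,-35,0,1],[0,84,-27,0,1],[0,84,-20,0,1],[0,84,-15,0,1],[0,84,-11,0,1],[0,84,-7,0,1],[0,84,-4,0,1],[0,84,-1,0,1],[0,84,0,0,1]]
  ]
}}

```text
clock: 36.45
eef_pos: [431.6, 102.9, 100.7]
orientation: [-3.107, -0.464, 0.001]
ft_force: [-14.5, -1.3, 24.9]
gripper_width: -0.4
```

```bash
python3 q.py
```

```text
caddy TCP -93.5 -41.8 100.7 [-14.5  -1.3  24.9]
```

{"name": "carry_out", "arguments": {
  "deltas": [
    [[0,0,-38,0,1],[25,25,-42,0,1],[60,55,-42,0,1],[88,60,-42,0,1],[88,60,-42,0,1],[88,60,-30,0,1],[88,60,-30,0,1]]
  ]
}}

```text
clock: 37.15
eef_pos: [531.3, 70.9, 126.7]
orientation: [-3.107, -0.463, 0.006]
ft_force: [-0.5, -0.5, -0.0]
gripper_width: -0.1
```

```bash
python3 q.py
```

```text
caddy TCP -7.4 -101.3 126.7 [-0.5 -0.5 -0. ]
```

{"name": "carry_out", "arguments": {
  "deltas": [
    [[0,0,6,0,1],[0,0,11,0,1],[0,0,15,0,1],[0,0,19,0,1],[0,0,22,0,1],[0,0,25,0,1],[0,0,28,0,1],[0,0,30,0,1],[0,0,30,0,1]]
  ]
}}

```text
clock: 38.05
eef_pos: [534.0, 70.5, 101.2]
orientation: [3.107, 0.463, 0.002]
ft_force: [-6.3, -4.8, 16.7]
gripper_width: -0.5
```

```bash
python3 q.py
```

```text
caddy TCP -4.9 -102.5 101.2 [-6.3 -4.8 16.7]
```

{"name": "carry_out", "arguments": {
  "deltas": [
    [[0,0,-35,0,1],[0,-40,-45,0,1],[0,-85,-45,0,1],[0,-130,-45,0,1],[0,-175,-45,0,1],[0,-204,-45,0,1],[0,-204,-45,0,1],[0,-204,-30,0,1],[0,-204,-28,0,1],[0,-204,-28,0,1]]
  ]
}}

```text
clock: 39.05
eef_pos: [473.2, 264.5, 125.5]
orientation: [3.107, 0.461, -0.005]
ft_force: [0.7, -0.0, 0.4]
gripper_width: -0.1
```

```bash
python3 q.py
```

```text
caddy TCP -6.9 100.8 125.5 [ 0.7 -0.   0.4]
```

{"name": "carry_out", "arguments": {
  "deltas": [
    [[0,0,6,0,1],[0,0,11,0,1],[0,0,15,0,1],[0,0,19,0,1],[0,0,22,0,1],[0,0,25,0,1],[0,0,28,0,1],[0,0,30,0,1],[0,0,30,0,1]]
  ]
}}

```text
clock: 39.95
eef_pos: [474.5, 266.4, 100.3]
orientation: [-3.107, -0.463, -0.002]
ft_force: [-10.9, -1.3, 24.3]
gripper_width: -0.3
```

```bash
python3 q.py
```

```text
caddy TCP -5.1 102.3 100.3 [-10.9  -1.3  24.3]
```

{"name": "carry_out", "arguments": {
  "deltas": [
    [[0,0,-45,0,1],[0,0,-95,0,1],[0,20,-135,0,1],[-5,65,-140,0,1],[-15,112,-140,0,1],[-25,160,-140,0,1],[-35,208,-140,0,1],[-45,255,-140,0,1],[-55,302,-140,0,1],[-65,350,-140,0,1],[-75,397,-140,0,1],[-85,444,-140,0,1]]
  ]
}}

```text
clock: 41.15
eef_pos: [521.5, -185.8, 236.9]
orientation: [3.107, 0.462, -0.001]
ft_force: [1.8, 1.1, 0.0]
gripper_width: 0.1
```

{"name": "carry_out", "arguments": {
  "deltas": [
    [[-15,46,0,0,1],[-30,92,0,0,1],[-45,138,0,0,1],[-60,184,0,0,1],[-75,230,0,0,1],[-90,276,0,0,1],[-90,276,0,0,1],[-90,276,0,0,1]]
  ]
}}

```text
clock: 41.95
eef_pos: [515.3, -474.8, 235.3]
orientation: [-3.106, -0.459, 0.003]
ft_force: [-0.5, -0.1, 0.6]
gripper_width: -0.1
```

```bash
python3 -c "
from h import *
im=shot('top','t13');sd=shot('side','s13')
cv2.imwrite('pics/c13.png',np.hstack([cv2.resize(sd[120:230,220:340],(480,440),interpolation=2),cv2.resize(im[200:330,130:260],(320,320),interpolation=2)[:, :].repeat(1,0) if 0 else cv2.copyMakeBorder(cv2.resize(im[205:325,135:260],(320,307),interpolation=2),0,133,0,0,0)]))
a=cv2.imread('pics/top0.png')
d=cv2.absdiff(cv2.GaussianBlur(a,(5,5),0),cv2.GaussianBlur(im,(5,5),0)).max(2)>30
n,l,s,c=cv2.connectedComponentsWithStats(d.astype('uint8'))
print([(c[i].round().tolist(),s[i,4]) for i in range(1,n) if s[i,4]>15])"
```

```text
[([536.0, 355.0], np.int32(24239)), ([346.0, 205.0], np.int32(230)), ([383.0, 210.0], np.int32(136)), ([629.0, 244.0], np.int32(214)), ([383.0, 250.0], np.int32(124)), ([628.0, 263.0], np.int32(219)), ([244.0, 256.0], np.int32(39)), ([419.0, 254.0], np.int32(43)), ([344.0, 259.0], np.int32(38)), ([636.0, 267.0], np.int32(65)), ([328.0, 297.0], np.int32(226)), ([230.0, 305.0], np.int32(35)), ([193.0, 317.0], np.int32(44)), ([182.0, 318.0], np.int32(18)), ([627.0, 367.0], np.int32(1236)), ([574.0, 352.0], np.int32(403)), ([536.0, 422.0], np.int32(38)), ([507.0, 435.0], np.int32(25)), ([525.0, 442.0], np.int32(138)), ([495.0, 446.0], np.int32(23)), ([240.0, 467.0], np.int32(1533)), ([612.0, 453.0], np.int32(44)), ([547.0, 462.0], np.int32(128)), ([592.0, 467.0], np.int32(124)), ([514.0, 474.0], np.int32(894))]
```

View pics/c13.png

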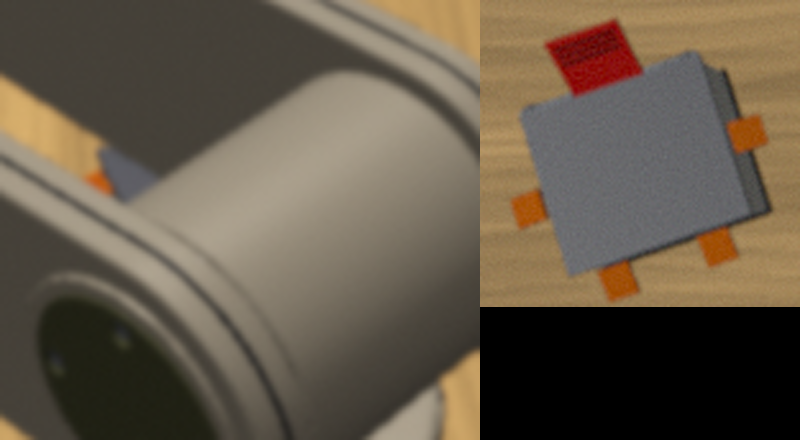

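{"name": "carry_out", "arguments": {
  "deltas": [
    [[-45,0,0,0,1],[-90,0,0,0,1],[-135,0,0,0,1],[-180,0,0,0,1],[-225,0,0,0,1],[-250,0,0,0,1],[-250,0,0,0,1],[-250,0,0,0,1]]
  ]
}}

```text
clock: 42.85
eef_pos: [277.9, -545.9, 238.1]
orientation: [3.106, 0.463, 0.001]
ft_force: [-0.2, -0.5, 0.5]
gripper_width: -0.3
```

```bash
python3 -c "
from h import *
im=shot('top','t14');sd=shot('side','s14')
cv2.imwrite('pics/c14.png',np.hstack([cv2.resize(sd[130:225,225:335],(440,380),interpolation=2),cv2.resize(sd[120:460,180:500],(358,380))]))
o=509,170;c,n=np.cos(.294),np.sin(.294)
for nm,x,y,dx,dy in(('FL',-68,42,-1,0),('FR',-68,-42,-1,0),('L',-5,77,0,1),('R',-5,-77,0,-1)):
  for im_,k in((cv2.imread('pics/top0.png'),'before'),(im,'after')):
    r=14;W=lambda q,z:[o[0]+c*(x+dx*q)-n*(y+dy*q),o[1]+n*(x+dx*q)+c*(y+dy*q),z]
    u,v=proj('top',W(13,100))[0]; b=blob(im_,u,v,(5,170,80),(17,255,255),12)
    print(nm,k,np.round(b,1),'up',proj('top',W(12,107))[0].round(1),'down',proj('top',W(13,96))[0].round(1))
"
```

```text
FL before [186.7 313.7 143. ] up [185.6 313.3] down [187.5 313.4]
FL after [188.7 314.5 161. ] up [185.6 313.3] down [187.5 313.4]
FR before [225.8 300.  147. ] up [225.1 300.1] down [226.5 300.4]
FR after [227.4 301.1 159. ] up [225.1 300.1] down [226.5 300.4]
L before [153.  285.8 160. ] up [153.  285.4] down [154.6 285.5]
L after [153.4 286.3 143. ] up [153.  285.4] down [154.6 285.5]
R before [236.6 256.9 133. ] up [236.1 257.7] down [237.6 257.9]
R after [239.  256.8 160. ] up [236.1 257.7] down [237.6 257.9]
```

View pics/c14.png

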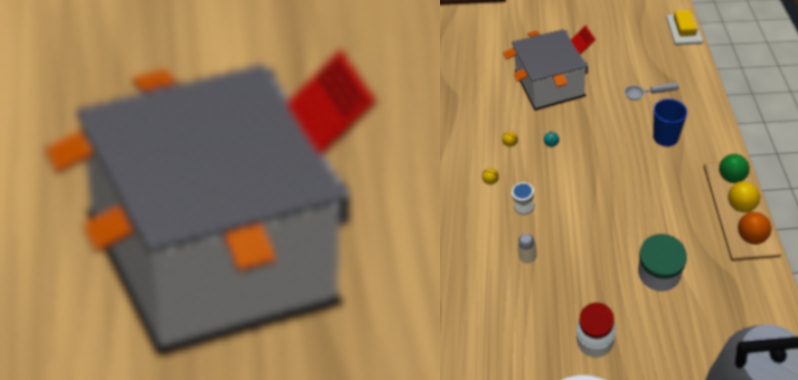

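```bash
python3 -c "
from h import *
print(robot.hand_in())"
```

```text
the job is handed in; nothing more can be done
None
```

I handed the job in at about 43 s on the robot's clock. I pressed the lever to tip the lid open, put all six scraps (2 walnuts, 2 corks, 2 papers) in the caddy, pushed the lid shut and pressed all four tabs down.

**Last checks**
- **Scraps:** all six were visible in the caddy before I closed the lid, and none are left on the plank.
- **Lid and tabs:** the final pictures show the lid flat and all four tabs angled down. Each press ended on a hard stop (17–25 N, fingertip at about 93 mm). I had no direct tab-angle reading. In the top view the left tab moved less than the others and less than predicted, but the side view and its press show it down.
- **Bystanders:** comparing before and after top views shows no change at the egg cup, salt shaker, blue cup, tin or spoon. The arm hid part of that view near the jar, but the jar stands upright in the last side view.

**Force peaks:** there were two brief high readings, both at the closed or open fingertips. One was about 50 N on the wrist, when pressing the lid home. The other was about 41 N vertical (50 N in all), when descending on a paper ball. Both are well below the 120 N wrist limit. As far as I could tell, the arm and gripper body touched nothing.

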